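Set the cold frame to air

TASK

Set the little wooden cold frame to air its seedlings: slide the prop on its side all the way forward to the stop at the front end of its track, then fold the lid down until its front rail rests on the prop's roller, and leave it there. Do not disturb the other things on the bench.

Things in the scene. Friction and masses are not known exactly. Their poses are not given: they have to be found in the camera images.
- cold_frame: Open pale wooden box with a hinged lid, fixed to the bench: 200 mm deep (x), 240 wide (y), walls 100 high; inside, below the rim, a green six-cell seed tray with seedlings. Origin: centre of its underside, z up. Its front (-x) faces the robot, yawed -0.2 to 0.3 rad. Lid hinged along the back rim; an aluminium track for the prop on the outside of the right-hand (-y) wall, 58 mm up.
- lid (a joint): Lid angle, rad: 0 shut flat on the rim, 1.57 upright, 1.75 farthest back; starts at 1.40 to 1.68. Stiff hinge (0.6 N m friction): the lid stays at any angle it is left. With the prop at its front stop the lid's right overhang comes to rest on the roller at 0.38 rad (22 degrees) and can go no lower; with the prop over 15 mm short of its stop the lid passes it and goes down to 0.
- lid_front (a point): Middle of the lid's front rail, on the outer (upper) face, 194 mm from the hinge line, 18 mm above the underside. Lid: wooden frame round a clear sheet, 208 mm from hinge line to front edge, 240 wide, 16 thick, 0.34 kg. Front rail: 28 mm wide (180 to 208 mm off the hinge line), 18 thick. Axes with the lid shut are the cold frame's: x towards the hinge, z out of the outer face.
- prop (a joint): Travel of the prop along its track in m: 0 at the rear stop, 0.088 at the front stop; it grows towards the frame's front (its -x). It starts between 0 and 0.045, and takes about 2.5 N to slide.
- prop_roller (a point): Centre of the rubber roller on top of the prop, 166 mm above the bench, 139 mm to the right (-y) of the frame's centre; it lies across (along y), 18 mm in diameter, 32 mm long. Below it an upright steel post, 14 x 14 mm, from 65 to 157 mm above the bench, on an aluminium saddle 55 mm long (10 mm ahead of the post's centre, 45 mm behind). Axes are the cold frame's.
- prop_stop (a point): Face of the dark steel stop at the front end of the track, 58 mm above the bench, which the saddle's front end meets; the saddle's front end is 10 mm ahead of the roller's centre.
- trowel: Loose stainless trowel with a dark wooden handle, 290 mm long, lying along its x (blade to +x), to the right of the cold frame; up to 26 mm high. Origin under its neck, 120 mm from the handle's end. Leave alone.
- pot: Loose empty terracotta pot, 114 mm across the rim, 100 mm high, to the left of the cold frame. Origin under its centre. Leave alone.
- tag_holder: Loose grey silicone plant tag holder, a block 45 x 125 x 34 mm with four white tags standing in it up to 97 mm high, just left of the cold frame. Origin under its centre, long along its y. Leave alone.
- dibber: Loose wooden T-handled dibber lying down, 185 mm long along its x (point to +x), handle 90 mm across, 24 mm high, just right of the cold frame, below the prop's track. Leave alone.
- seed_tin: Loose upright tin, 72 mm across, 85 mm high, at the left of the bench. Leave alone.
- saucer: Loose terracotta saucer, 130 mm across, 22 mm high, at the left of the bench. Leave alone.
- weed_fork: Loose three-tined steel hand fork with a dark wooden handle, 270 mm long along its x, at the right of the bench. Leave alone.
- lid_hinge (a point): Middle of the hinge line, which runs along the cold frame's y axis: 100 mm behind the frame's centre and 102 mm above the bench. The lid's underside lies in the plane through it.
- lid_horn (a point): Underside of the right-hand (-y) overhanging end of the lid's front rail, 194 mm from the hinge line, 137 mm to the right of the frame's centre: the part that comes to rest on the roller. The front rail is 308 mm long and overhangs each side wall by 34 mm.

How it is judged (in metres and radians):
At the end, for the whole second after the job is handed in: The prop is at the front stop of its track (within 5 mm), and the lid is at rest with its front rail on the prop's roller (lid angle 0.35 to 0.42 rad; 0.38 when it touches, so a gap of up to about 7 mm is let pass) (value of joint prop above 0.083 m and value of joint lid between 0.35 and 0.42 rad and velocity of joint lid between -0.05 and 0.05 rad/s).
It fails at once if one of the other things on the bench is pushed more than 30 mm from its place (distance of any of trowel, pot, tag_holder, dibber, seed_tin, saucer, weed_fork from where it was at the start of the episode above 0.03 m).
It fails at once if the pot, the tag holder or the tin is knocked over (angle between any of pot, tag_holder, seed_tin's own z axis and vertical above 0.5 rad).
It also fails if it takes over 45 s, if anything falls off the work surface, if the arm or the gripper's body presses on something with over 40 N, if the wrist force passes 120 N, or if a joint passes its speed limit or range.

ROBOT

A 6-joint arm with a two-finger parallel gripper is mounted at the origin on the work surface. World frame = base frame: x ahead of the robot, y to its left, z up, the work surface at z = 0. Lengths are in m, angles in degrees, forces in N, time in s.
With the tool pointing down it reaches from about 0.4 to 0.825 m from the base axis. Payload 7 kg.
Tool frame: the origin (TCP) lies midway between the tips of the shut fingers; the grasp point (between the pads) lies 19 mm behind it (r.grip_depth is the distance from the TCP to the grasp point, in m); z points along the fingers, y is the line along which they close (so a half turn about z gives the same grasp; the last joint's range is limited). The gripper opens to 88 mm and grips with 3 to 60 N. Pads are 19 mm wide; open, the fingers measure 130 mm over their backs; the gripper's body (78 mm by 193 mm) begins 47 mm behind the grasp point.
Start: joints at [81.194, 20.546, 0.682, 0, -70.136, -16.507], TCP at [0.289, 0.61, 0.227] pointing down, gripper open.
Joint ranges: [-176.03, 176.03], [-82.01, 121.73], [-58.28, 71.71], [-173.87, 95.51], [-174.79, -0.11], [-173.66, 173.66]. Speed limits (degrees/s): [136.94, 136.94, 172.46, 180, 180, 180].

INTERFACE

Orientations are given as [roll, pitch, yaw] about the fixed x, y, z axes, in that order (R = Rz(yaw) Ry(pitch) Rx(roll)).
In Python, from plant import r, capture, close_job, search_frame, outline_of gives the robot as it stands.
- The arm moves only by the shell command python3 -m creep 'ROWS' [FORCE]. ROWS is JSON, a list of rows, each a list of 7 numbers: the finger opening in mm, from 0 to 87.6, then the shift along the world's x, y, z in units of 25 mm (1.0 is 25 mm), then the turn, a rotation vector about the world's x, y, z in degrees. In form: [[hand, x, y, z, ax, ay, az], ...]. A call has 1 to 8 rows; each row shifts and turns the commanded pose from where the row before left it; what a row does not reach is not made up. A row lasts 1/12 s, in which the tool goes at most 41.7 mm and 7.16 degrees, less where a joint would pass 70% of its speed; a pose out of reach is approached as far as the arm can. A call is refused whole if a number of a shift passes 1 or a number of a turn 7.16, either way. A call with a gripper value outside its range is refused whole. The fingers move at their own pace and stop on an object; FORCE is the grip in N (left out, the last holds). Time passes only in rows, so rows that do not move let the fingers close. It gives the time, the measured TCP pose, the force, the opening and the grip force at its end, in the units of the state.
- r.get_state(): the state, without advancing time (a new reading comes with each control period).
- capture(name): name is "scene" or "top" or "wrist"; returns a dict with "frame" (480x640x3 uint8, red, green, blue), "K" (3x3 intrinsics, pixels), "origin" and "rotation" of the camera in the world. Camera axes: x right, y down, z forward; pixel columns grow to the right and rows downward; lengths in m; the calibration is good to about 2 mm. A picture is of the moment at which its call begins. There is no depth.
- close_job(): hands the job in; it is judged then, once.
Trained networks look in a picture, given as the dict that the camera call returned (one of the last four; its "shot" number tells which), for a name from the list of things; names that differ only in an ending like _2 or _b are one class to them, and where a whole thing is asked for, a point or a joint stands for the part that bears it (a point fixed in the world has none). Each returns a list of dicts, best first, with "conf" (0 to 1); they miss things now and then, are a little off and sometimes report something else, mostly with a low value. They report only what shows in the picture. A call takes as long as a camera call.
- search_frame(picture, target): "bbox" ([left, top, right, bottom] in pixels, round what is visible of it).
- outline_of(picture, target): "region" (480x640 bool, what is visible of it) and "bbox" ([left, top, right, bottom] in pixels, round what is visible of it).
The state is a dict: "time_s": time; "joints": joint angles; "qd": joint speeds; "joint_torque": joint torques, N m; "tcp_pos": TCP position; "eef_rot": TCP orientation; "contact_force": force on the tool from outside, world axes, zero at the start; "moment": the same for the moment, N m; "gripper_width": finger opening in m; "gripper_force": force on a finger pad.
Only numpy, scipy, OpenCV 4.12 (cv2) and the standard library are available. Lean on these libraries where they do the work, as an engineer would, in place of code of your own. Each camera call takes 0.05 s, during which the arm holds its last target. There are 200 camera calls.

## Working session

There is one attempt and no reset: what is moved stays moved. The work goes in short steps, Python scripts to look and compute and a shell command to move; the robot and the scene stay as the last step left them, time stands still between calls to the robot, and variables do not carry over. Pictures are saved under pics/ and viewed, at most 10 in all, crops included, and the job is handed in when it is done.

```bash
ls; mkdir -p pics; cat > h.py <<'E'
import numpy as np, cv2
from plant import r, capture, close_job, search_frame, outline_of
def save(p,n): cv2.imwrite('pics/'+n,p["frame"][:,:,::-1])
def onplane(p,uv,z):
    d=np.array(p["rotation"])@np.linalg.inv(p["K"])@np.array([uv[0],uv[1],1.]); o=np.array(p["origin"])
    return o+d*(z-o[2])/d[2]
def proj(p,X):
    c=np.array(p["K"])@(np.array(p["rotation"]).T@(np.array(X)-np.array(p["origin"]))); return c[:2]/c[2]
E
python3 - <<'E'
from h import *
ps={n:capture(n) for n in("scene","top")}
for n,p in ps.items():
    save(p,n+"0.png"); print(n,np.round(p["origin"],3),np.round(p["rotation"],2).tolist())
    for t in("cold_frame","lid_front","prop_roller","prop_stop","prop","lid","lid_horn","dibber","trowel","tag_holder"):
        print(t,[(np.round(d["bbox"]).tolist(),round(d["conf"],2)) for d in search_frame(p,t)[:2]])
E
```

```text
pics
scene [ 1.092 -0.198  0.976] [-146.88, -0.75, 71.48]
cold_frame [([293.0, 190.0, 461.0, 293.0], 0.57)]
lid_front [([304.0, 187.0, 460.0, 281.0], 0.74), ([292.0, 188.0, 460.0, 299.0], 0.71)]
prop_roller [([291.0, 217.0, 314.0, 265.0], 0.75), ([105.0, 277.0, 144.0, 394.0], 0.47)]
prop_stop [([294.0, 187.0, 462.0, 295.0], 0.63)]
prop [([293.0, 220.0, 306.0, 266.0], 0.69), ([292.0, 187.0, 461.0, 295.0], 0.48)]
lid [([305.0, 184.0, 462.0, 279.0], 0.88), ([294.0, 221.0, 312.0, 263.0], 0.18)]
lid_horn [([301.0, 186.0, 463.0, 282.0], 0.58), ([445.0, 227.0, 495.0, 279.0], 0.28)]
dibber [([248.0, 226.0, 284.0, 294.0], 0.79), ([292.0, 219.0, 308.0, 264.0], 0.31)]
trowel [([225.0, 232.0, 262.0, 344.0], 0.56), ([292.0, 187.0, 460.0, 295.0], 0.2)]
tag_holder [([416.0, 173.0, 443.0, 230.0], 0.52)]
top [ 0.344 -0.025  1.484] [-171.65, 0.22, -89.44]
cold_frame [([210.0, 176.0, 338.0, 276.0], 0.75)]
lid_front [([215.0, 171.0, 342.0, 202.0], 0.92)]
prop_roller []
prop_stop [([212.0, 176.0, 339.0, 277.0], 0.97), ([139.0, 252.0, 173.0, 283.0], 0.27)]
prop [([327.0, 226.0, 340.0, 247.0], 0.56)]
lid [([211.0, 172.0, 340.0, 202.0], 0.87)]
lid_horn [([214.0, 170.0, 342.0, 203.0], 0.93)]
dibber [([337.0, 219.0, 368.0, 281.0], 0.6), ([213.0, 174.0, 343.0, 203.0], 0.21)]
trowel [([215.0, 177.0, 343.0, 204.0], 0.67), ([377.0, 191.0, 399.0, 287.0], 0.56)]
tag_holder [([192.0, 236.0, 216.0, 279.0], 0.87)]
```

```bash
cat >> h.py <<'E'
from scipy.spatial.transform import Rotation as Ro
_cap=capture
def capture(n):
    p=_cap(n); p["rpy"]=p["rotation"]; 
    p["R"]=Ro.from_euler('xyz',p["rotation"],degrees=True).as_matrix() if np.ndim(p["rotation"])==1 else np.array(p["rotation"]); return p
def onplane(p,uv,z):
    d=p["R"]@np.linalg.inv(p["K"])@np.array([uv[0],uv[1],1.]); o=np.array(p["origin"])
    return o+d*(z-o[2])/d[2]
def proj(p,X):
    c=np.array(p["K"])@(p["R"].T@(np.array(X)-np.array(p["origin"]))); return c[:2]/c[2]
E
python3 - <<'E'
from h import *
a=cv2.imread('pics/top0.png')[150:310,170:410]; a=cv2.resize(a,(800,533),interpolation=cv2.INTER_CUBIC); cv2.imwrite('pics/c1.png',a)
b=cv2.imread('pics/scene0.png')[160:360,210:510]; b=cv2.resize(b,(800,533),interpolation=cv2.INTER_CUBIC); cv2.imwrite('pics/c2.png',b)
p=capture("top")
for uv in((275,260),(338,240)): print(onplane(p,uv,0.1))
E
```

```text
[0.49449007 0.10308145 0.1       ]
[ 0.5511915  -0.06841884  0.1       ]
```

View pics/c1.png

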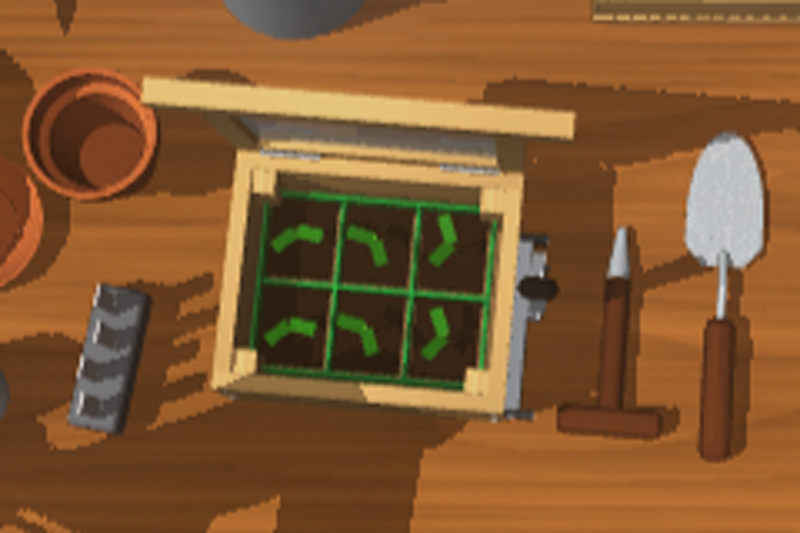

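View pics/c2.png

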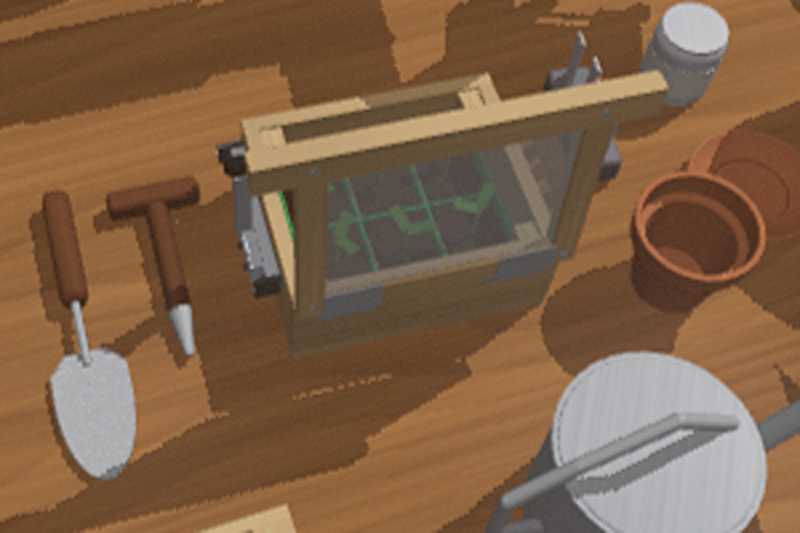

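```bash
python3 - <<'E'
from h import *
from scipy.optimize import least_squares
p=capture("top")
px=lambda u,v:(170+u/3.333-.35,150+v/3.333-.35)
C={'fl':(213,383),'fr':(500,408),'bl':(238,153),'br':(523,176)}
W={k:onplane(p,px(*v),0.1)[:2] for k,v in C.items()}
for k in W: print(k,W[k].round(3))
L={'fl':(-.1,.12),'fr':(-.1,-.12),'bl':(.1,.12),'br':(.1,-.12)}
def f(x):
    c,s=np.cos(x[2]),np.sin(x[2])
    return np.concatenate([np.array([x[0]+c*L[k][0]-s*L[k][1],x[1]+s*L[k][0]+c*L[k][1]])-W[k] for k in L])
s=least_squares(f,[.55,.05,0]);x=s.x;print(x.round(4),s.fun.round(4))
R=np.array([[np.cos(x[2]),-np.sin(x[2])],[np.sin(x[2]),np.cos(x[2])]])
ro=onplane(p,px(537,288),.175)[:2]; l=R.T@(ro-x[:2]); print("roller",ro.round(3),l.round(4))
st=onplane(p,px(517,413),.06)[:2]; print("stop local",(R.T@(st-x[:2])).round(4))
# lid angle: front rail upper edge ends
for u,v in((146,90),(575,125)):
  for th in(1.4,1.5,1.6,1.68):
    y=.154 if u<300 else -.154
    X=np.array([.1-.208*np.cos(th)+.009*np.sin(th),y]); w=R@X+x[:2]
    print(u,th,(proj(p,[*w,.102+.208*np.sin(th)+.009*np.cos(th)])-px(u,v)).round(1))
print(r.get_state()["joints"])
E
```

```text
fl [0.481 0.216]
fr [ 0.463 -0.019]
bl [0.674 0.201]
br [ 0.656 -0.036]
[ 0.5683  0.0905 -0.078 ] [-0.003   0.0022 -0.0034 -0.0024  0.0038  0.0009  0.0026 -0.0007]
roller [ 0.55  -0.047] [-0.0074 -0.1387]
stop local [-0.0963 -0.1315]
146 1.4 [-1.9  6.4]
146 1.5 [-1.  -2.2]
146 1.6 [  0.  -10.6]
146 1.68 [  1.  -17.1]
575 1.4 [-1.   6.9]
575 1.5 [-0.3 -1.8]
575 1.6 [  0.4 -10.2]
575 1.68 [  0.9 -16.8]
[ 8.11948911e+01  2.05461548e+01  6.83461175e-01 -2.72289493e-03
 -7.01341489e+01 -1.65066956e+01]
```

```bash
python3 - <<'E'
from h import *
s=r.get_state(); print(s["time_s"],np.round(s["tcp_pos"],4),np.round(s["eef_rot"],2),s["gripper_width"])
R=Ro.from_euler('xyz',s["eef_rot"],degrees=True).as_matrix(); print(R.round(3))
E
python3 -m creep '[[0,0.5,-1,0.2,0,0,0],[0,0.5,-1,0.2,0,0,0],[0,0.5,-1,0.2,0,0,0],[0,0.5,-1,0.2,0,0,0],[0,0.5,-1,0,0,0,0],[0,0.5,-1,0,0,0,0],[0,0.5,-1,0,0,0,0],[0,0.5,-1,0,0,0,0]]'
```

```text
1.2 [0.2886 0.6102 0.2266] [-180.      0.    -25.31] 0.08721216663978164
[[ 0.904 -0.428 -0.   ]
 [-0.428 -0.904  0.   ]
 [-0.    -0.    -1.   ]]
time_s: 1.87
tcp_pos: [0.389, 0.4089, 0.2468]
eef_rot: [-180.0, -0.0, -25.3]
contact_force: [0.0, -0.4, 0.4]
gripper_width: 0.0401
gripper_force: 0.0
```

```bash
python3 -m creep '[[0,0,-1,0,0,0,7],[0,0,-1,0,0,0,7],[0,0,-1,0,0,0,6.8],[0,0,-1,0,0,0,0],[0,0,-1,0,0,0,0],[0,0,-1,0,0,0,0],[0,0,-1,0,0,0,0],[0,0,-1,0,0,0,0]]' >/dev/null
python3 -m creep '[[0,0.4,-1,0,0,0,0],[0,0.4,-1,0,0,0,0],[0,0.5,-1,0,0,0,0],[0,0.5,-1,0,0,0,0],[0,0.6,-1,0,0,0,0],[0,0.6,-1,0,0,0,0],[0,0.6,-1,0,0,0,0],[0,0.6,-1,0,0,0,0]]'
python3 -m creep '[[0,0.7,-0.8,0,0,0,0],[0,0.8,-0.8,0,0,0,0],[0,0.8,-0.8,0,0,0,0],[0,0.6,0,0,0,0,0],[0,0,0,0,0,0,0]]'
python3 - <<'E'
from h import *
p=capture("wrist"); save(p,"w1.png"); q=capture("top"); save(q,"t1.png")
a=cv2.imread('pics/t1.png')[150:310,170:410]; a=cv2.resize(a,(400,267))
b=cv2.resize(cv2.imread('pics/w1.png'),(400,300)); cv2.imwrite('pics/m1.png',np.vstack([a,b]))
for t in("prop_roller","prop"): print(t,[(np.round(d["bbox"]),round(d["conf"],2)) for d in search_frame(p,t)[:2]])
print(np.round(p["origin"],3),np.round(p["rpy"],1))
E
```

```text
time_s: 3.2
tcp_pos: [0.4942, 0.0087, 0.2469]
eef_rot: [-180.0, -0.0, -4.5]
contact_force: [0.6, 0.8, -0.5]
gripper_width: 0.0002
gripper_force: 0.0
time_s: 3.62
tcp_pos: [0.5682, -0.0511, 0.2458]
eef_rot: [180.0, 0.0, -4.6]
contact_force: [1.1, 0.4, 0.9]
gripper_width: 0.0003
gripper_force: 0.0
prop_roller [(array([290., 182., 344., 296.]), 0.96)]
prop [(array([293., 182., 344., 297.]), 0.76)]
[ 0.648 -0.058  0.404] [162.7   0.  -94.7]
```

View pics/m1.png

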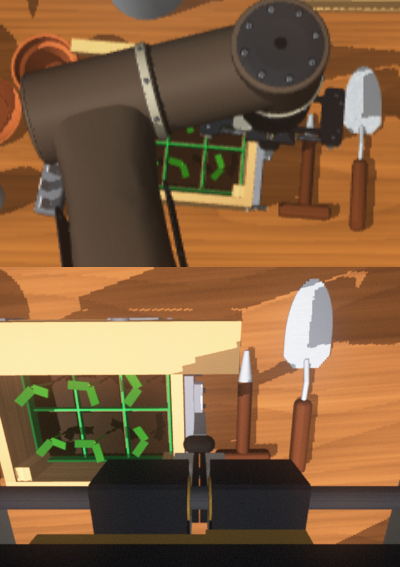

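```bash
python3 - <<'E'
from h import *
p=capture("wrist")
for uv in((300,280),(343,280),(320,273),(320,282)): print(onplane(p,uv,.17).round(4))
print(proj(p,[.568,-.051,.246]),np.round(r.get_state()["joints"],1))
b=p["frame"][240:340,250:400,::-1]; cv2.imwrite('pics/c3.png',cv2.resize(b,(750,500),interpolation=cv2.INTER_CUBIC))
E
```

```text
[ 0.5514 -0.0369  0.17  ]
[ 0.5493 -0.0631  0.17  ]
[ 0.555  -0.0495  0.17  ]
[ 0.5491 -0.049   0.17  ]
[321.54208827 308.89319905] [ 14.7   9.7 -11.4  -0.  -68.9  70.8]
```

View pics/c3.png

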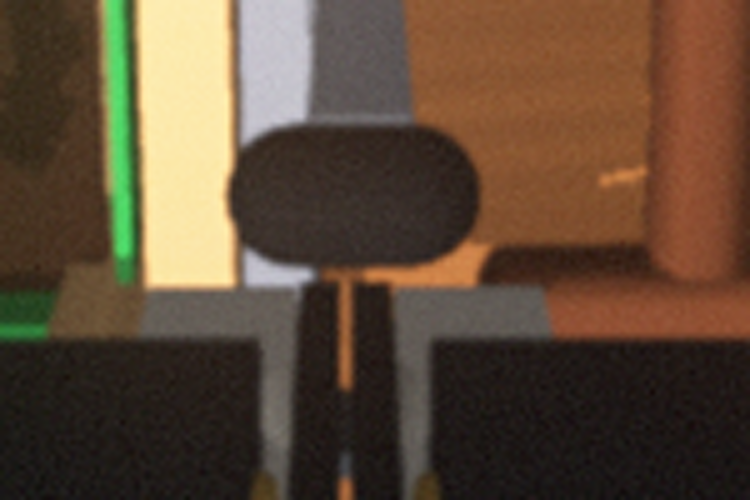

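```bash
python3 -m creep '[[0,-0.5,0,1,0,0,0],[0,-0.5,0,1,0,0,0],[0,0,0,1,0,0,-7],[0,0,0,0,0,0,-7],[0,0,0,0,0,0,-7],[0,0,0,0,0,0,-7],[0,0,0,0,0,0,-7],[0,0,0,0,0,0,-7]]' >/dev/null
python3 -m creep '[[0,0,0,0,0,0,-7],[0,0,0,0,0,0,-7],[0,0,0,0,0,0,-7],[0,0,0,0,0,0,-7],[0,0,0,0,0,0,-7],[0,0,0,0,0,0,-7],[0,0,0,0,0,0,-7],[0,0,0,0,0,0,-7]]' >/dev/null
python3 -m creep '[[0,0,0,0,0,0,-7],[0,0,0,0,0,0,-7],[0,0,0,0,0,0,-7],[0,0,0,0,0,0,-7],[0,0,0,0,0,0,-7],[0,0,0,0,0,0,-7],[0,0,0,0,0,0,-7],[0,0,0,0,0,0,-7]]' >/dev/null
python3 -m creep '[[0,0,0,0,0,0,-7],[0,0,0,0,0,0,-7],[0,0,0,0,0,0,-7],[0,0,0,0,0,0,-5],[0,0,0,0,0,0,0]]'
python3 -c "
from h import *
print(r.get_state()['joints'].__repr__())"
```

```text
time_s: 6.28
tcp_pos: [0.5406, -0.0494, 0.3221]
eef_rot: [180.0, 0.1, 175.3]
contact_force: [0.1, -0.2, -0.3]
gripper_width: 0.0006
gripper_force: 0.0
array([ 1.54714730e+01,  5.17539289e+00, -7.00128286e+00, -4.06860595e-03,
       -7.77659267e+01, -1.10152792e+02])
```

```bash
python3 -m creep '[[0,0.9,-0.1,0,0,0,0],[0,0.9,-0.1,0,0,0,0],[0,0,0,-1,0,0,0],[0,0,0,-1,0,0,0],[0,0,0,-1,0,0,0],[0,0,0,-1,0,0,0],[0,0,0,0,0,0,0]]'
python3 -c "
from h import *
p=capture('scene'); save(p,'s1.png'); a=p['frame'][100:340,210:530,::-1]; cv2.imwrite('pics/c4.png',cv2.resize(a,(800,600),interpolation=cv2.INTER_CUBIC))"
```

```text
time_s: 6.87
tcp_pos: [0.583, -0.0545, 0.2167]
eef_rot: [-180.0, -0.4, 175.7]
contact_force: [-1.8, 0.8, -0.4]
gripper_width: 0.0005
gripper_force: 0.0
```

View pics/c4.png

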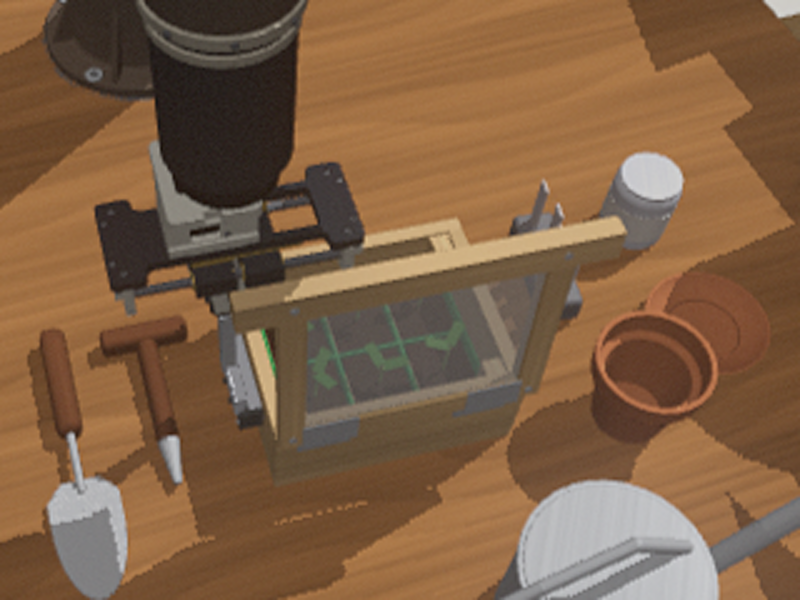

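```bash
python3 -m creep '[[0,0,0,-0.7,0,0,0],[0,0,0,-0.7,0,0,0],[0,0,0,-0.7,0,0,0],[0,0,0,-0.7,0,0,0],[0,0,0,-0.6,0,0,0],[0,0,0,0,0,0,0]]'
python3 -m creep '[[0,-0.3,0.02,0,0,0,0],[0,-0.3,0.02,0,0,0,0],[0,-0.3,0.02,0,0,0,0],[0,-0.3,0.02,0,0,0,0],[0,0,0,0,0,0,0]]'
```

```text
time_s: 7.42
tcp_pos: [0.5855, -0.0547, 0.1358]
eef_rot: [-180.0, -0.1, 175.6]
contact_force: [-1.2, 0.6, 0.4]
gripper_width: 0.0006
gripper_force: 0.0
time_s: 7.83
tcp_pos: [0.5554, -0.0526, 0.1381]
eef_rot: [179.9, 0.1, 175.5]
contact_force: [0.1, 0.6, 0.3]
gripper_width: 0.0006
gripper_force: 0.0
```

```bash
python3 -c "
from h import *
p=capture('wrist'); q=capture('scene'); t=capture('top')
a=cv2.resize(p['frame'][:,:,::-1],(400,300)); b=cv2.resize(q['frame'][160:310,240:440,::-1],(400,300),interpolation=cv2.INTER_CUBIC)
cv2.imwrite('pics/m2.png',np.hstack([a,b]))
for n,c in (('w',p),('t',t),('s',q)): print(n,[(np.round(d['bbox']),round(d['conf'],2)) for d in search_frame(c,'prop_roller')[:2]])
print(r.get_state()['contact_force'])"
```

```text
w [(array([280., 203., 376., 326.]), 0.58)]
t [(array([215., 175., 314., 201.]), 0.44)]
s [(array([304., 187., 462., 280.]), 0.73), (array([297., 234., 311., 260.]), 0.5)]
[ 0.11461095 -0.35721515  0.20449898]
```

View pics/m2.png

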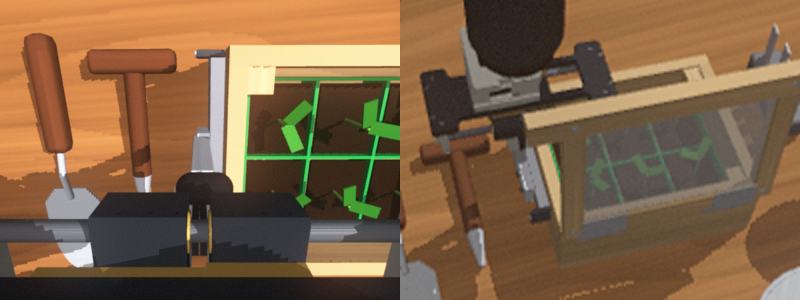

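```bash
python3 -m creep '[[0,-0.3,0.02,0,0,0,0],[0,-0.3,0.02,0,0,0,0],[0,-0.3,0.02,0,0,0,0],[0,-0.3,0.02,0,0,0,0],[0,-0.3,0.03,0,0,0,0],[0,-0.3,0.03,0,0,0,0]]'
python3 -m creep '[[0,-0.2,0.02,0,0,0,0],[0,-0.2,0.02,0,0,0,0]]'
python3 -m creep '[[0,-0.2,0.02,0,0,0,0],[0,-0.1,0,0,0,0,0],[0,0,0,0,0,0,0]]'
python3 -c "
from h import *
p=capture('wrist')
print([(np.round(d['bbox']),round(d['conf'],2)) for d in search_frame(p,'prop_roller')[:2]])
print(onplane(p,(326,285),.175))
cv2.imwrite('pics/c5.png',p['frame'][:,:,::-1])"
```

```text
time_s: 8.63
tcp_pos: [0.5101, -0.0493, 0.1365]
eef_rot: [-180.0, -0.0, 175.5]
contact_force: [2.8, -1.3, -2.3]
gripper_width: 0.0007
gripper_force: 1.4
time_s: 8.8
tcp_pos: [0.5003, -0.0485, 0.1367]
eef_rot: [-180.0, -0.0, 175.5]
contact_force: [2.8, -0.6, -1.0]
gripper_width: 0.0002
gripper_force: 1.4
time_s: 9.05
tcp_pos: [0.4929, -0.0478, 0.1366]
eef_rot: [180.0, -0.0, 175.5]
contact_force: [0.1, 0.2, -0.6]
gripper_width: 0.0007
gripper_force: 0.0
[(array([278., 215., 373., 327.]), 0.87)]
[ 0.4614987  -0.04321265  0.175     ]
```

View pics/c5.png

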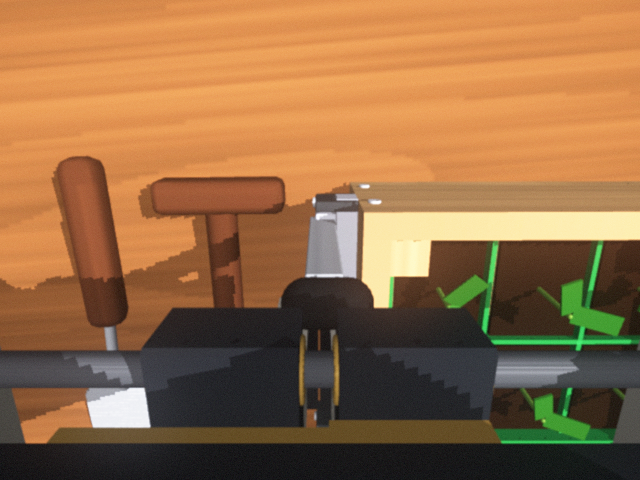

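```bash
python3 -m creep '[[0,-0.15,0.01,0,0,0,0],[0,-0.15,0.01,0,0,0,0]]'
python3 -m creep '[[0,-0.15,0.01,0,0,0,0],[0,-0.15,0.01,0,0,0,0]]'
```

```text
time_s: 9.32
tcp_pos: [0.4913, -0.0469, 0.1375]
eef_rot: [179.9, 0.6, 175.6]
contact_force: [29.5, -10.0, -20.8]
gripper_width: 0.0007
gripper_force: 14.6
time_s: 9.48
tcp_pos: [0.4906, -0.0457, 0.1391]
eef_rot: [179.8, 1.3, 175.7]
contact_force: [52.1, -16.6, -30.3]
gripper_width: 0.0002
gripper_force: 26.7
```

```bash
python3 -m creep '[[0,0.5,-0.04,0,0,0,0],[0,0.5,-0.04,0,0,0,0],[0,0.3,0,0.5,0,0,0],[0,0,0,1,0,0,0],[0,0,0,1,0,0,0],[0,0,0,1,0,0,0],[0,0,0,1,0,0,0],[0,0,0,1,0,0,0]]'
python3 -m creep '[[0,0,0,1,0,0,0],[0,0,0,1,0,0,0],[0,0,0,1,0,0,0],[0,0,0,1,0,0,0],[0,0,0,0,0,0,0]]'
python3 - <<'E'
from h import *
q=capture('top'); save(q,'t2.png')
print([(np.round(d['bbox']),round(d['conf'],2)) for d in search_frame(q,'lid')[:2]])
x=np.array([.5683,.0905]);a=-.078;c,s=np.cos(a),np.sin(a);prev=None
for th in (1.48,1.4,1.3,1.2,1.1,1.0,.9,.8,.7,.6,.5,.44,.38):
    lx=.1-.194*np.cos(th)+.018*np.sin(th)+.0095; z=.102+.194*np.sin(th)+.018*np.cos(th); ly=-.06
    P=np.array([x[0]+c*lx-s*ly,x[1]+s*lx+c*ly,z]); print(th,P.round(3),None if prev is None else ((P-prev)/.025).round(2)); prev=P
E
```

```text
time_s: 10.15
tcp_pos: [0.5106, -0.0489, 0.2751]
eef_rot: [-180.0, -0.1, 175.5]
contact_force: [0.9, -0.4, -0.0]
gripper_width: 0.0005
gripper_force: 0.0
time_s: 10.57
tcp_pos: [0.5126, -0.0492, 0.3791]
eef_rot: [180.0, 0.4, 175.5]
contact_force: [0.4, -0.3, 1.4]
gripper_width: 0.0003
gripper_force: 0.0
[(array([212., 173., 290., 194.]), 0.9)]
1.48 [0.673 0.022 0.297] None
1.4 [0.658 0.023 0.296] [-0.62  0.05 -0.02]
1.3 [0.638 0.025 0.294] [-0.77  0.06 -0.1 ]
1.2 [0.619 0.026 0.289] [-0.76  0.06 -0.18]
1.1 [0.601 0.028 0.283] [-0.74  0.06 -0.25]
1.0 [0.583 0.029 0.275] [-0.71  0.06 -0.32]
0.9 [0.567 0.03  0.265] [-0.67  0.05 -0.39]
0.8 [0.551 0.032 0.254] [-0.63  0.05 -0.46]
0.7 [0.536 0.033 0.241] [-0.58  0.05 -0.52]
0.6 [0.523 0.034 0.226] [-0.53  0.04 -0.57]
0.5 [0.512 0.035 0.211] [-0.47  0.04 -0.62]
0.44 [0.505 0.035 0.201] [-0.25  0.02 -0.4 ]
0.38 [0.5   0.036 0.191] [-0.22  0.02 -0.41]
```

```bash
python3 -m creep '[[0,1,0.35,0,0,0,0],[0,1,0.35,0,0,0,0],[0,1,0.35,0,0,0,0],[0,1,0.35,0,0,0,0],[0,1,0.35,0,0,0,0],[0,1,0.35,0,0,0,0],[0,1,0.35,0,0,0,0],[0,0.6,0.35,0,0,0,0]]'
python3 -m creep '[[0,0,0,0,0,0,0],[0,0,0,-0.9,0,0,0],[0,0,0,-0.9,0,0,0],[0,0,0,-0.8,0,0,0],[0,0,0,-0.8,0,0,0],[0,0,0,0,0,0,0],[0,0,0,0,0,0,0]]'
python3 -c "
from h import *
q=capture('scene'); save(q,'s2.png'); a=q['frame'][100:340,210:530,::-1]; cv2.imwrite('pics/c6.png',cv2.resize(a,(800,600),interpolation=cv2.INTER_CUBIC))"
```

```text
time_s: 11.33
tcp_pos: [0.7025, 0.0217, 0.3708]
eef_rot: [-179.9, -0.2, 175.5]
contact_force: [-0.5, -0.5, 0.4]
gripper_width: 0.0001
gripper_force: 0.0
time_s: 11.92
tcp_pos: [0.7, 0.0208, 0.2876]
eef_rot: [-179.9, -0.2, 175.5]
contact_force: [-1.2, 0.2, -0.1]
gripper_width: 0.0007
gripper_force: 0.0
```

View pics/c6.png

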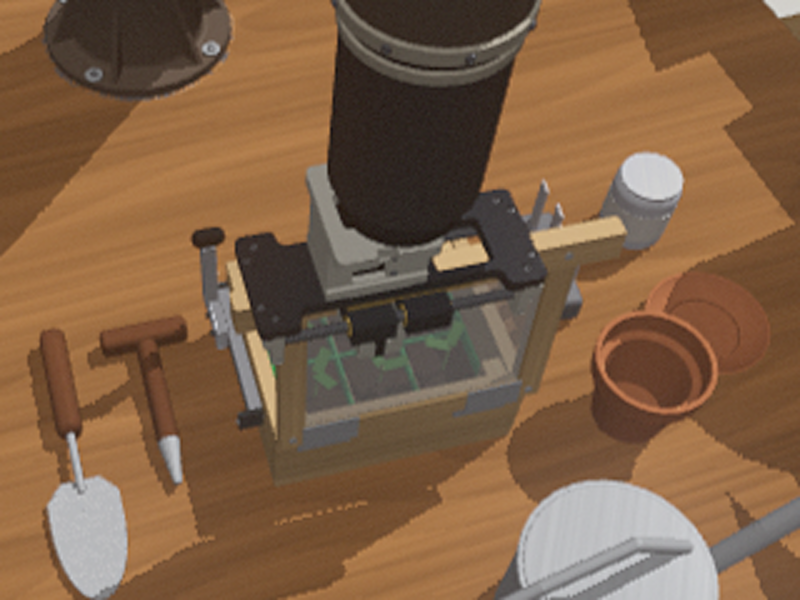

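```bash
python3 -m creep '[[0,-0.6,0.02,0,0,0,0],[0,-0.6,0.02,0.1,0,0,0],[0,-0.6,0.02,0.1,0,0,0],[0,-0.4,0.03,-0.05,0,0,0],[0,-0.4,0.03,-0.05,0,0,0],[0,0,0,0,0,0,0]]'
python3 -m creep '[[0,-0.4,0.03,-0.1,0,0,0],[0,-0.4,0.03,-0.1,0,0,0],[0,-0.37,0.03,-0.12,0,0,0],[0,-0.37,0.03,-0.13,0,0,0],[0,-0.36,0.03,-0.16,0,0,0],[0,-0.36,0.03,-0.16,0,0,0]]'
python3 -c "
from h import *
q=capture('wrist'); t=capture('scene')
cv2.imwrite('pics/m3.png',np.hstack([cv2.resize(q['frame'][:,:,::-1],(400,300)),cv2.resize(t['frame'][130:310,240:480,::-1],(400,300))]))"
```

```text
time_s: 12.47
tcp_pos: [0.6358, 0.0243, 0.2943]
eef_rot: [179.9, 0.2, 175.5]
contact_force: [-0.7, -0.4, 0.4]
gripper_width: 0.0004
gripper_force: 0.0
time_s: 12.97
tcp_pos: [0.5808, 0.0286, 0.2742]
eef_rot: [180.0, 0.2, 175.5]
contact_force: [2.3, -1.0, 0.4]
gripper_width: 0.0005
gripper_force: 1.2
```

View pics/m3.png

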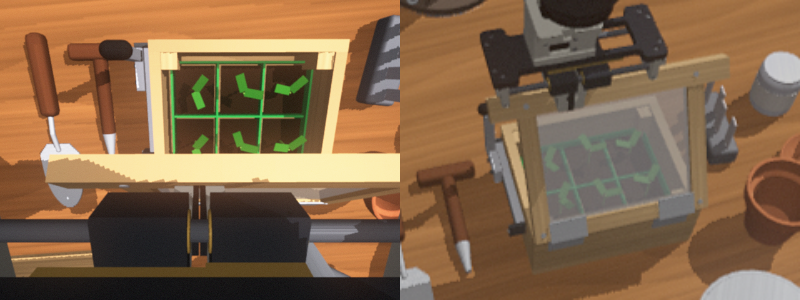

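```bash
python3 -m creep '[[0,-0.34,0.03,-0.19,0,0,0],[0,-0.33,0.02,-0.2,0,0,0],[0,-0.32,0.02,-0.23,0,0,0],[0,-0.31,0.02,-0.23,0,0,0],[0,-0.29,0.02,-0.26,0,0,0],[0,-0.29,0.03,-0.26,0,0,0]]'
python3 -m creep '[[0,-0.27,0.02,-0.28,0,0,0],[0,-0.26,0.02,-0.29,0,0,0],[0,-0.24,0.02,-0.3,0,0,0],[0,-0.23,0.02,-0.31,0,0,0],[0,0,0,0,0,0,0]]'
```

```text
time_s: 13.57
tcp_pos: [0.5327, 0.0323, 0.2381]
eef_rot: [180.0, 0.1, 175.5]
contact_force: [1.2, 0.3, 2.0]
gripper_width: 0.0004
gripper_force: 1.0
time_s: 13.98
tcp_pos: [0.5055, 0.034, 0.2066]
eef_rot: [-180.0, -0.2, 175.5]
contact_force: [-1.9, -0.5, 0.1]
gripper_width: 0.0009
gripper_force: 0.0
```

```bash
python3 -m creep '[[0,-0.08,0,-0.15,0,0,0],[0,-0.07,0,-0.15,0,0,0],[0,-0.05,0,-0.15,0,0,0]]'
python3 -m creep '[[0,-0.04,0,-0.12,0,0,0],[0,0,0,-0.1,0,0,0]]'
python3 -m creep '[[0,0,0,-0.1,0,0,0],[0,0,0,0,0,0,0]]'
```

```text
time_s: 14.23
tcp_pos: [0.5025, 0.0341, 0.1972]
eef_rot: [180.0, -0.0, 175.5]
contact_force: [0.2, 0.6, 2.0]
gripper_width: 0.0002
gripper_force: 0.9
time_s: 14.4
tcp_pos: [0.5014, 0.0341, 0.1915]
eef_rot: [-180.0, -0.0, 175.5]
contact_force: [-1.1, 0.1, 2.4]
gripper_width: 0.0005
gripper_force: 0.9
time_s: 14.57
tcp_pos: [0.5017, 0.0341, 0.1893]
eef_rot: [-180.0, 0.0, 175.5]
contact_force: [-0.5, 1.2, 3.9]
gripper_width: 0.0003
gripper_force: 1.6
```

```bash
python3 -m creep '[[0,0,0,-0.1,0,0,0],[0,0,0,0,0,0,0]]'
python3 -m creep '[[0,0,0,-0.1,0,0,0],[0,0,0,0,0,0,0]]'
```

```text
time_s: 14.73
tcp_pos: [0.5026, 0.034, 0.1883]
eef_rot: [-180.0, 0.1, 175.5]
contact_force: [-2.5, -1.1, 12.6]
gripper_width: 0.0006
gripper_force: 5.3
time_s: 14.9
tcp_pos: [0.5035, 0.034, 0.1875]
eef_rot: [-180.0, 0.3, 175.6]
contact_force: [-4.7, -1.3, 22.3]
gripper_width: 0.0005
gripper_force: 9.4
```

```bash
python3 -m creep '[[0,0,0,0.4,0,0,0],[0,0,0,0.8,0,0,0],[0,0,0,1,0,0,0],[0,-0.5,0,1,0,0,0],[0,-0.5,0,1,0,0,0],[0,-0.5,0,1,0,0,0],[0,-0.5,0,0,0,0,0],[0,0,0,0,0,0,0]]'
python3 - <<'E'
from h import *
q=capture('scene'); t=capture('top'); w=capture('wrist')
a=cv2.resize(q['frame'][130:310,240:480,::-1],(400,300),interpolation=cv2.INTER_CUBIC); b=cv2.resize(w['frame'][:,:,::-1],(400,300))
cv2.imwrite('pics/m4.png',np.hstack([a,b]))
x=np.array([.5683,.0905]);c,s=np.cos(-.078),np.sin(-.078)
for th in(.3,.38,.46):
  for y in(-.154,.154):
    lx=.1-.208*np.cos(th)+.018*np.sin(th); z=.102+.208*np.sin(th)+.018*np.cos(th)
    P=[x[0]+c*lx-s*y,x[1]+s*lx+c*y,z]; u=proj(q,P); print(th,y,((u-[240,130])/.6).round(0),(proj(w,P)*.625+[400,0]).round(0))
E
```

```text
time_s: 15.57
tcp_pos: [0.4507, 0.0343, 0.3159]
eef_rot: [179.9, 0.2, 175.5]
contact_force: [-0.6, 0.3, -0.7]
gripper_width: 0.0004
gripper_force: 0.0
0.3 -0.154 [77. 99.] [525. 162.]
0.3 0.154 [288.  59.] [782. 161.]
0.38 -0.154 [78. 95.] [522. 172.]
0.38 0.154 [292.  56.] [790. 171.]
0.46 -0.154 [78. 93.] [519. 183.]
0.46 0.154 [296.  53.] [798. 183.]
```

View pics/m4.png

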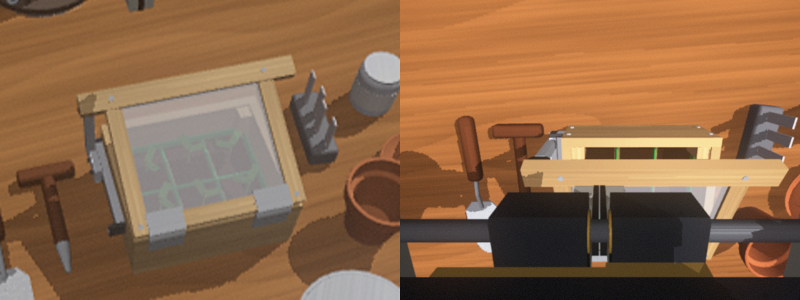

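The lid's front rail sits on the prop at about 0.38 rad: the projected corners match the picture, at left (78,95) and (292,56). The bench items look untouched.

```bash
python3 -c "
from plant import close_job; print(close_job())"
```

```text
the job is handed in; nothing more can be done
None
```

I pushed the prop forward until it met its front stop, then folded the lid down onto the roller (about 0.38 rad), left it there and handed the job in at about 16 s; I saw no other thing on the bench disturbed, and no verdict came back.

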